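# Slide the dissecting board out over the shelf end

## Robot

A 7-joint arm with a two-finger parallel gripper is mounted at the origin on the work surface. World frame = base frame: x ahead of the robot, y to its left, z up, the work surface at z = 0. Lengths are in m, angles in rad, forces in N, time in s.
With the tool pointing down it reaches from about 0.4 to 0.875 m from the base axis. Payload 19.3 kg.
Tool frame: the origin (TCP) lies midway between the tips of the shut fingers; the grasp point (between the pads) lies 19 mm behind it; z points along the fingers, y is the line along which they close (so a half turn about z gives the same grasp; the last joint's range is limited). The gripper opens to 85 mm and grips with 20 to 120 N. Pads are 22 mm wide; open, the fingers measure 114 mm over their backs; the gripper's body (76 mm by 85 mm) begins 54 mm behind the grasp point. The pads swing forward as they close: fully open they stand 13 mm farther back than shut.
Start: joints at [1.212, 0.521, -0.036, 1.599, 0.021, 1.021, -0.113], TCP at [0.178, -0.599, 0.231] pointing down, gripper open.
Joint ranges: [-2.91, 2.91], [-0.3, 2.13], [-1.5, 1.42], [0.17, 2.43], [-1.26, 4.41], [0.16, 1.93], [-2.52, 2.52]. Speed limits (rad/s): [1.89, 1.89, 2.39, 2.39, 3.01, 3.01, 3.01].

## Interface

Orientations are given as a unit quaternion [x, y, z, w].
In Python, from plant import r gives the robot as it stands.
- The arm moves only by the shell command python3 -m creep 'ROWS' [FORCE]. ROWS is JSON, a list of rows, each a list of 5 numbers: the shift along the world's x, y, z in m, then the turn about the world's z in rad, then the closure, from -1 (fully open) to 1 (shut), so that 0 is half open. A call has 1 to 5 rows; each row shifts and turns the commanded pose from where the row before left it; what a row does not reach is not made up. A row lasts 1/8 s, in which the tool goes at most 62.5 mm and 10.7 degrees, less where a joint would pass 70% of its speed; a pose out of reach is approached as far as the arm can. A call is refused whole if a number of a shift passes 0.0625 or a number of a turn 0.188, either way. A call with a gripper value outside its range is refused whole. The fingers move at their own pace and stop on an object; FORCE is the grip in N (left out, the last holds). Time passes only in rows, so rows that do not move let the fingers close. It gives the time, the measured TCP pose, the force, the opening and the grip force at its end, in the units of the state.
- r.get_obs(): the state, without advancing time (a new reading comes with each control period).
- r.grab_frame(name): name is "side" or "top" or "wrist"; returns a dict with "frame" (480x640x3 uint8, red, green, blue), "depth" (480x640 float32, m along the optical axis (not along the pixel's ray), 0 where there is no reading), "fx", "fy", "cx", "cy" (pixels), "position" and "orientation" of the camera in the world; the wrist camera has in their place "hand_eye" (4x4, takes a point from camera to tool coordinates, whose origin is the TCP and whose axes are the flange's). Camera axes: x right, y down, z forward; pixel columns grow to the right and rows downward; lengths in m; the calibration is good to about 2 mm. A picture is of the moment at which its call begins: read the wrist's pose just before it.
- r.job_done(): hands the job in; it is judged then, once.
The state is a dict: "time": time; "joints": joint angles; "dq": joint speeds; "joint_efforts": joint torques, N m; "tcp_pos": TCP position; "tool_rot": TCP orientation; "ft_force": force on the tool from outside, world axes, zero at the start; "wrist_torque": the same for the moment, N m; "grip_width": finger opening in m; "finger_force": force on a finger pad.
Only numpy, scipy, OpenCV 4.12 (cv2) and the standard library are available. Lean on these libraries where they do the work, as an engineer would, in place of code of your own. Each camera call takes 0.05 s, during which the arm holds its last target. There are 200 camera calls.

## Task

The thin white dissecting board lies flat on the low oak shelf, where nobody in gloves can get hold of it. With the fingertips, push it along the shelf and out over the end it lies nearest to, until about a third of its length (50 mm) overhangs and its edge can be taken, and leave it there lying flat and square to the shelf. Do not pinch or lift it or let it hang over the shelf's front edge, and leave the spot plate and everything else where it stands.

Things in the scene. Friction and masses are not known exactly. Their poses are not given: they have to be found in the camera images.
- ledge: low oak shelf fixed on the bench, 230 mm deep (x), 500 mm long (y), flat top 100 mm above the bench. Origin: centre of its underside, at bench height; x points to its back (away from the robot), y along it, z up: the top's ends are at y = -250 and +250 mm, its front edge at x = -115 mm. Ends and front are open; a 22 mm high lip runs along the back (x 103 to 115 mm). Turned up to 13 degrees
- board: thin plain white plastic dissecting board, 150 mm long (y), 110 mm wide (x), 6 mm thick, about 0.1 kg, loose, slides easily (about 1 N). Origin: centre of its underside. Lies flat on the front part of one half of the shelf top, lengthways along it, up to 9 degrees askew, its outer end about 20 to 70 mm short of the shelf end. With 50 mm overhanging, its centre is 225 mm along from the shelf's centre
- spot_plate: white porcelain spot plate with twelve round wells, 115 mm (its y) by 90 mm (its x) by 14 mm, loose, about 0.26 kg. Origin at the centre of its underside. It lies on the front part of the other half of the shelf top, at least 60 mm of bare shelf between it and the board; not to be moved
- jar: small glass jar with a white cap, 36 mm across, 48 mm high, standing at the back of the shelf top. Origin at the centre of its underside; not to be moved
- dropper: small brown dropper bottle, 31 mm across, 60 mm high with its rubber teat, standing at the back of the shelf top. Origin at the centre of its underside; not to be moved
- rack_a: blue test-tube rack with glass tubes, 70 by 240 mm, 127 mm high over the tubes, on the bench at the right. Origin at the centre of its underside; not to be moved
- rack_b: the same kind of blue test-tube rack with tubes, on the bench at the left. Origin at the centre of its underside; not to be moved
Not all that is in view belongs to the job. Leave any black or pink look-alike of the board alone.

How it is judged:
By the outcome, as a careful person would: the job done as asked, in the order asked, and still so for the second after the job is handed in, with the robot touching nothing.
It also fails if it takes over 32 s, if anything falls off the work surface, if the arm or the gripper's body presses on something with over 40 N, if the wrist force passes 120 N, or if a joint passes its speed limit or range.

## Working session

There is one attempt and no reset: what is moved stays moved. The work goes in short steps, Python scripts to look and compute and a shell command to move; the robot and the scene stay as the last step left them, time stands still between calls to the robot, and variables do not carry over. Pictures are saved under pics/ and viewed, at most 10 in all, crops included, and the job is handed in when it is done.

```bash
mkdir -p pics; ls; cat > h.py <<'E'
import numpy as np,cv2
from scipy.spatial.transform import Rotation as R
from plant import r
def grab(n):
    o=r.get_obs(); f=r.grab_frame(n)
    if n=="wrist":
        T=np.eye(4);T[:3,:3]=R.from_quat(o["tool_rot"]).as_matrix();T[:3,3]=o["tcp_pos"]
        f["T"]=T@np.array(f["hand_eye"])
    else:
        T=np.eye(4);q=np.array(f["orientation"]);T[:3,:3]=q if q.shape==(3,3) else R.from_quat(q).as_matrix();T[:3,3]=f["position"];f["T"]=T
    return f
def plane(f,uv,z):
    uv=np.atleast_2d(uv).astype(float)
    d=np.c_[(uv[:,0]-f["cx"])/f["fx"],(uv[:,1]-f["cy"])/f["fy"],np.ones(len(uv))]@f["T"][:3,:3].T
    p=f["T"][:3,3]; return p+d*((z-p[2])/d[:,2])[:,None]
def cloud(f):
    v,u=np.mgrid[:480,:640];D=f["depth"]
    P=np.stack([(u-f["cx"])/f["fx"]*D,(v-f["cy"])/f["fy"]*D,D],-1)
    return P@f["T"][:3,:3].T+f["T"][:3,3]
def save(f,n): cv2.imwrite("pics/"+n,cv2.cvtColor(f["frame"],cv2.COLOR_RGB2BGR))
E
python3 - <<'E'
from h import *
for n in("top","side"):
    f=grab(n);save(f,n+"0.png");print(n,f["T"].round(3).tolist(),f["fx"])
    P=cloud(f);ok=f["depth"]>0
    import pickle;pickle.dump(f,open(n+"0.pkl","wb"))
E
```

```text
pics
top [[-0.013, -0.98, 0.198, 0.288], [-1.0, 0.012, -0.004, 0.027], [0.001, -0.198, -0.98, 1.596], [0.0, 0.0, 0.0, 1.0]] 492.42395734633334
side [[-0.984, -0.117, 0.138, 0.404], [-0.181, 0.636, -0.75, 1.006], [-0.0, -0.763, -0.647, 0.95], [0.0, 0.0, 0.0, 1.0]] 506.37636207387646
```

View pics/top0.png

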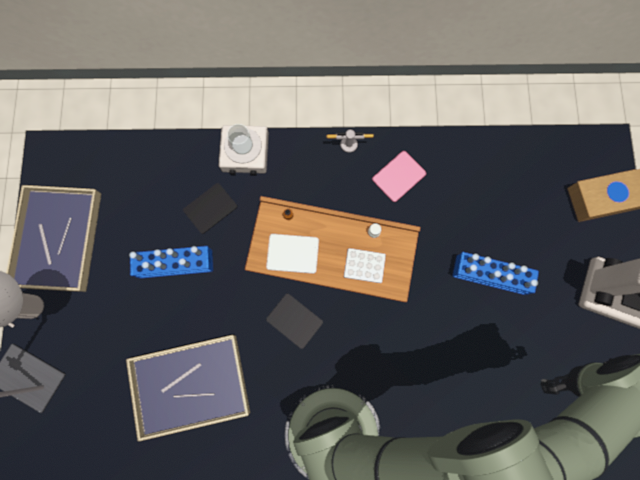

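View pics/side0.png

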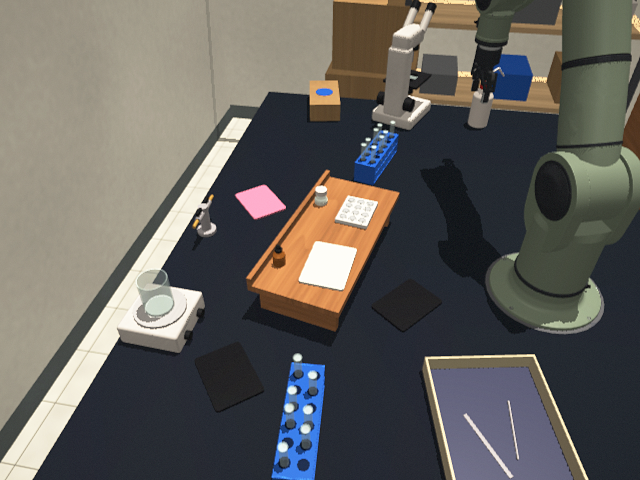

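The top view shows the shelf with its corners near (247,270), (262,198), (420,228) and (408,300). The white board is at (293,253), near the left (+y) end, and the spot plate is at (365,265). The jar is at (374,230) and the dropper at (288,214). The side view agrees.

```bash
cat >> h.py <<'E'
def rect(f,mask,z):
    c,_=cv2.findContours(mask.astype(np.uint8),0,2);c=max(c,key=cv2.contourArea)
    p=plane(f,c[:,0],z)[:,:2]
    (cx,cy),wh,a=cv2.minAreaRect((p*1000).astype(np.float32)); b=cv2.boxPoints(((cx,cy),wh,a))
    e=[b[1]-b[0],b[2]-b[1]];l=max(e,key=np.linalg.norm);l=l*np.sign(l[1])
    return (cx/1000,cy/1000),sorted(wh),float(np.degrees(np.arctan2(-l[0],l[1]))),b.round()  # yaw of local y axis from world y
E
python3 - <<'E'
from h import *
import pickle
for n in("top","side"):
    f=pickle.load(open(n+"0.pkl","rb"))
    P=cloud(f);hsv=cv2.cvtColor(f["frame"],cv2.COLOR_RGB2HSV)
    xy=(P[...,0]>.38)&(P[...,0]<.85)&(abs(P[...,1])<.4)
    top=xy&(P[...,2]>.085)&(P[...,2]<.117)&(f["depth"]>0)
    top=cv2.morphologyEx(top.astype(np.uint8),cv2.MORPH_OPEN,np.ones((3,3)))>0
    print(n,"shelf z",np.median(P[...,2][top]),rect(f,top,.1))
    w=xy&(hsv[...,1]<40)&(hsv[...,2]>170)&(P[...,2]>.09)&(P[...,2]<.2)
    k,lab,st,ce=cv2.connectedComponentsWithStats(w.astype(np.uint8))
    for i in range(1,k):
        if st[i,4]>60: print(ce[i].round(),st[i,4],rect(f,lab==i,.106),np.median(P[...,2][lab==i]).round(3))
    # lip
    for nm,m in(("tall",xy&(P[...,2]>.112)&(P[...,2]<.18)),):
        k,lab,st,ce=cv2.connectedComponentsWithStats(m.astype(np.uint8))
        for i in range(1,k):
            if st[i,4]>30: q=P[lab==i];print(nm,ce[i].round(),st[i,4],q.mean(0).round(3),q.min(0).round(3),q.max(0).round(3))
E
```

```text
top shelf z 0.10131752237780844 ((0.5542333984375, -0.005322540283203125), [224.0475311279297, 499.8044738769531], -12.0349760055542, array([[ 393., -226.],
       [ 612., -273.],
       [ 716.,  216.],
       [ 497.,  262.]], dtype=float32))
[375. 229.] 104 ((0.6181021118164063, -0.1388712921142578), [32.809627532958984, 34.540924072265625], -27.805191040039062, array([[ 596., -146.],
       [ 625., -162.],
       [ 641., -131.],
       [ 612., -116.]], dtype=float32)) 0.147
[292. 253.] 1747 ((0.5446844482421875, 0.11725543212890625), [111.26902770996094, 151.3736114501953], -5.3728156089782715, array([[482.,  47.],
       [593.,  37.],
       [607., 187.],
       [496., 198.]], dtype=float32)) 0.106
[364. 265.] 1116 ((0.5044154663085938, -0.1027176742553711), [90.933349609375, 116.43192291259766], -9.734103202819824, array([[ 450., -152.],
       [ 539., -168.],
       [ 559.,  -53.],
       [ 469.,  -38.]], dtype=float32)) 0.114
tall [346. 216.] 861 [ 0.655 -0.047  0.124] [ 0.591 -0.273  0.112] [0.721 0.214 0.156]
tall [288. 214.] 89 [0.661 0.129 0.138] [0.649 0.114 0.112] [0.678 
[... 521 characters left out ...]
 [ 634., -208.],
       [ 629., -178.]], dtype=float32)) 0.147
[357. 210.] 842 ((0.5022545166015625, -0.1135312728881836), [89.9369125366211, 118.74647521972656], -9.734294891357422, array([[ 448., -164.],
       [ 537., -180.],
       [ 557.,  -63.],
       [ 468.,  -47.]], dtype=float32)) 0.114
[328. 265.] 1913 ((0.54317529296875, 0.11563561248779297), [109.66085815429688, 151.41246032714844], -5.199953079223633, array([[482.,  45.],
       [591.,  35.],
       [605., 186.],
       [495., 196.]], dtype=float32)) 0.106
tall [290. 228.] 1152 [0.657 0.007 0.125] [ 0.589 -0.274  0.112] [0.721 0.217 0.161]
tall [357. 211.] 743 [ 0.501 -0.099  0.115] [ 0.45  -0.165  0.112] [ 0.552 -0.039  0.119]
```

```bash
python3 - <<'E'
from h import *
o=r.get_obs();m=R.from_quat(o["tool_rot"]).as_matrix();print(o["tcp_pos"],m.round(3).tolist(),o["grip_width"],o["ft_force"])
y=m[:2,1];a=np.degrees(np.arctan2(y[1],y[0]));print("tool y angle",a,"turn to -12:",np.radians((-12.2-a+90)%180-90))
E
python3 -m creep '[[0.025,0.04,0.02,0,-1],[0.0285,0.05,0,0,-1],[0.0285,0.05,0,0,-1],[0.0285,0.05,0,0,-1],[0.0285,0.05,0,0,-1]]'
```

```text
[ 0.17786496 -0.59882809  0.23076992] [[0.959, 0.285, -0.0], [0.285, -0.959, 0.001], [-0.0, -0.001, -1.0]] 0.08495346033745813 [ 0.0542645   0.43397514 -0.24394117]
tool y angle -73.45574396290822 turn to -12: 1.0691144179113876
time: 0.72
tcp_pos: [0.3175, -0.3574, 0.2512]
tool_rot: [0.99, 0.144, -0.0, 0.0]
ft_force: [1.4, -1.0, 0.0]
grip_width: 0.0853
finger_force: 0.0
```

```bash
python3 -m creep '[[0.0285,0.05,0,0.12,-1],[0.0285,0.05,0,0.15,-1],[0.0285,0.05,0,0.15,-1],[0.0285,0.05,0,0.15,-1],[0.0285,0.05,0,0.15,-1]]'
python3 -m creep '[[0.0285,0.05,0,0.15,-1],[0.0285,0.05,0,0.15,-1],[0,0,0,0.05,-1],[0,0,-0.02,0,-1],[0,0,0,0,-1]]'
python3 - <<'E'
from h import *
o=r.get_obs();m=R.from_quat(o["tool_rot"]).as_matrix();y=m[:2,1];a=np.degrees(np.arctan2(y[1],y[0]));print(o["tcp_pos"],"tool y angle",a,o["joints"],o["ft_force"])
f=grab("wrist");save(f,"w1.png")
import pickle;pickle.dump(f,open("w1.pkl","wb"))
print(f["T"].round(3).tolist())
E
```

```text
time: 1.35
tcp_pos: [0.46, -0.1074, 0.2513]
tool_rot: [0.874, 0.485, -0.0, 0.0]
ft_force: [0.8, -1.1, -0.2]
grip_width: 0.0851
finger_force: 0.0
time: 1.98
tcp_pos: [0.5157, -0.0092, 0.2303]
tool_rot: [0.778, 0.628, -0.001, -0.001]
ft_force: [-0.1, -0.5, -0.4]
grip_width: 0.0852
finger_force: 0.0
[ 0.51572278 -0.00916176  0.23025734] tool y angle -12.143936193085942 [ 0.29837468  0.3879139  -0.51215562  1.86470237  0.22926618  0.94977222
 -0.52884744] [-0.11561632 -0.47071933 -0.42521962]
[[0.977, -0.202, -0.06, 0.53], [-0.211, -0.941, -0.265, 0.059], [-0.003, 0.271, -0.962, 0.374], [0.0, 0.0, 0.0, 1.0]]
```

View pics/w1.png

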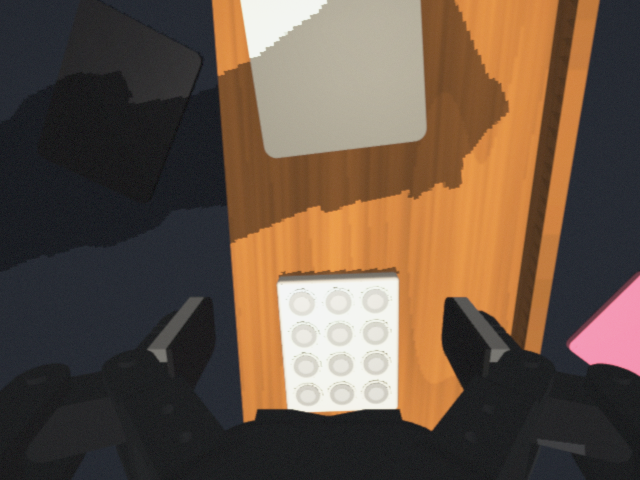

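The wrist view shows the board's inner edge running from (270,157) to (427,135), and the spot plate's near edge from (280,277) to (398,272). The shelf's front edge runs from (215,20) to (243,420), and the space between board and plate is clear.

```bash
python3 - <<'E'
from h import *
import pickle
f=pickle.load(open("w1.pkl","rb"))
a=plane(f,[[215,20],[243,420]],.1);d=a[0]-a[1];print("front",a.round(3).tolist(),"yaw",np.degrees(np.arctan2(-d[0],d[1])))
print("board",plane(f,[[270,157],[427,135]],.106).round(3).tolist(),"plate",plane(f,[[280,277],[398,272]],.114).round(3).tolist())
P=cloud(f);print("shelf z",[P[v,u].round(3).tolist() for u,v in((340,240),(280,200),(480,240))])
y=np.array([.2085,.978]);x=np.array([.978,-.2085]);c=np.array([.5542,-.0053])
for n,p in(("front",a),("tcp",np.atleast_2d(r.get_obs()["tcp_pos"])),("board",plane(f,[[270,157],[427,135]],.106)),("plate",plane(f,[[280,277],[398,272]],.114))):
    print(n,[( ((q[:2]-c)@x*1000).round(),((q[:2]-c)@y*1000).round()) for q in p])
E
```

```text
front [[0.472, 0.14, 0.1], [0.407, -0.161, 0.1]] yaw -12.305079275176853
board [[0.486, 0.05, 0.106], [0.594, 0.041, 0.106]] plate [[0.473, -0.035, 0.114], [0.557, -0.049, 0.114]]
shelf z [[0.521, -0.021, 0.1], [0.485, 0.018, 0.101], [0.623, -0.042, 0.1]]
front [(np.float64(-110.0), np.float64(125.0)), (np.float64(-112.0), np.float64(-183.0))]
tcp [(np.float64(-36.0), np.float64(-12.0))]
board [(np.float64(-78.0), np.float64(39.0)), (np.float64(29.0), np.float64(54.0))]
plate [(np.float64(-73.0), np.float64(-46.0)), (np.float64(12.0), np.float64(-42.0))]
```

```bash
python3 -m creep '[[0.0025,0.0115,-0.04,0,-1],[0,0,-0.045,0,-1],[0,0,-0.04,0,-1],[0,0,-0.01,0,-1],[0,0,0,0,-1]]'
python3 -m creep '[[0,0,-0.002,0,-1],[0,0,-0.002,0,-1],[0,0,0,0,-1]]'
```

```text
time: 2.65
tcp_pos: [0.5194, 0.0024, 0.0971]
tool_rot: [0.778, 0.628, 0.0, 0.0]
ft_force: [0.3, 0.5, 0.3]
grip_width: 0.0853
finger_force: 0.0
time: 3.02
tcp_pos: [0.5192, 0.0023, 0.0927]
tool_rot: [0.778, 0.628, 0.0, 0.0]
ft_force: [-0.1, 0.7, -0.0]
grip_width: 0.0854
finger_force: 0.0
```

```bash
python3 -m creep '[[0,0,-0.002,0,-1],[0,0,-0.0015,0,-1],[0,0,0,0,-1]]'
python3 -m creep '[[0,0,-0.001,0,-1],[0,0,0,0,-1]]'
```

```text
time: 3.4
tcp_pos: [0.5189, 0.0024, 0.0886]
tool_rot: [0.778, 0.628, -0.0, -0.0]
ft_force: [-0.1, 0.0, -0.1]
grip_width: 0.0856
finger_force: 0.0
time: 3.65
tcp_pos: [0.5189, 0.0024, 0.0877]
tool_rot: [0.778, 0.628, -0.0, -0.0]
ft_force: [0.0, 0.6, 0.6]
grip_width: 0.0852
finger_force: 0.0
```

```bash
python3 -m creep '[[0.0021,0.0098,0.0005,0,-1],[0.0021,0.0098,0,0,-1],[0.0016,0.0073,0,0,-1],[0.0016,0.0073,0,0,-1],[0.0016,0.0073,0,0,-1]]'
python3 -m creep '[[0.0016,0.0073,0,0,-1],[0.0016,0.0073,0,0,-1],[0.0016,0.0073,0,0,-1],[0.0016,0.0073,0,0,-1],[0,0,0,0,-1]]'
python3 - <<'E'
from h import *
f=grab("top");save(f,"t2.png");f=grab("wrist");save(f,"w2.png")
cv2.imwrite("pics/c2.png",np.hstack([cv2.resize(cv2.imread("pics/t2.png")[180:320,220:440],(440,280)),cv2.resize(cv2.imread("pics/w2.png"),(360,280))]))
E
```

```text
time: 4.28
tcp_pos: [0.528, 0.0443, 0.0883]
tool_rot: [0.778, 0.628, -0.0, 0.0]
ft_force: [0.1, -1.4, 0.4]
grip_width: 0.0855
finger_force: 0.3
time: 4.9
tcp_pos: [0.5345, 0.0738, 0.0883]
tool_rot: [0.778, 0.629, 0.0, -0.0]
ft_force: [-0.9, 0.2, -1.1]
grip_width: 0.0855
finger_force: 0.0
```

View pics/c2.png

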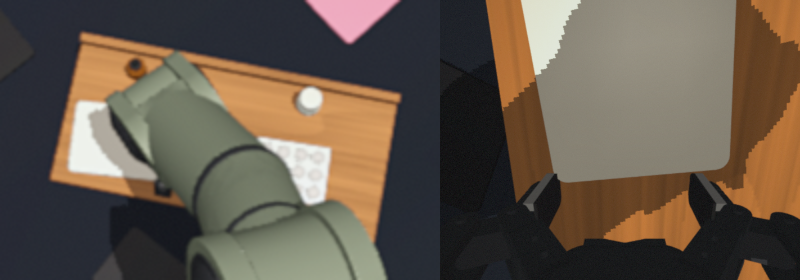

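The crops show both fingertips behind the board's inner edge. The board is turning square, and the dropper, jar and plate have not moved.

```bash
python3 -m creep '[[0.0016,0.0073,0,0,-1],[0.0016,0.0073,0,0,-1],[0.0016,0.0073,0,0,-1],[0.0016,0.0073,0,0,-1],[0.0011,0.0049,0,0,-1]]'
python3 -m creep '[[0.0011,0.0049,0,0,-1],[0.0011,0.0049,0,0,-1],[0.0006,0.0025,0,0,-1],[0,0,0,0,-1]]'
python3 - <<'E'
from h import *
import pickle
F={n:grab(n) for n in("top","side","wrist")};pickle.dump(F,open("s3.pkl","wb"))
for n in F: save(F[n],n+"3.png")
cv2.imwrite("pics/c3.png",np.hstack([cv2.resize(cv2.imread("pics/side3.png")[150:360,220:430],(400,400)),cv2.resize(cv2.imread("pics/wrist3.png"),(400,400))]))
o=r.get_obs();print("tcp local",(np.array(o["tcp_pos"])[:2]-[.5542,-.0053])@np.array([[.978,.2085],[-.2085,.978]]))
E
```

```text
time: 5.62
tcp_pos: [0.542, 0.1078, 0.0883]
tool_rot: [0.778, 0.628, 0.0, -0.0]
ft_force: [-0.1, -0.6, 0.3]
grip_width: 0.0856
finger_force: 0.2
time: 6.12
tcp_pos: [0.5447, 0.1196, 0.0883]
tool_rot: [0.778, 0.628, 0.0, -0.0]
ft_force: [-0.6, -0.1, 0.4]
grip_width: 0.085
finger_force: 0.0
tcp local [-0.03529312  0.11988622]
```

View pics/c3.png

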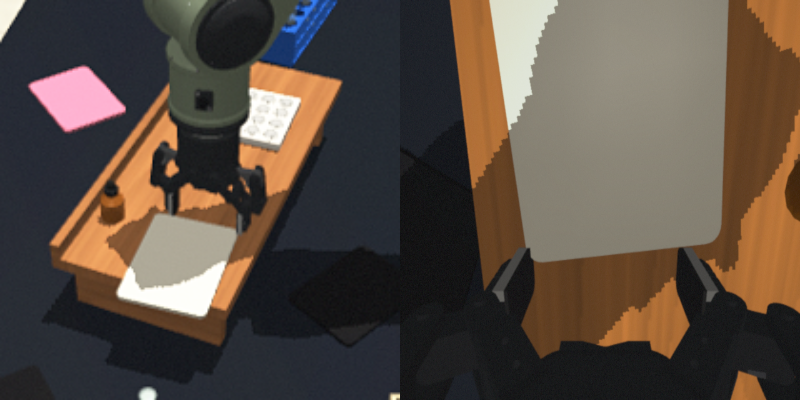

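The side crop shows the board's outer edge at about the shelf end. The wrist crop shows its inner edge still a few degrees askew, with a gap at the right finger. I'll measure it.

```bash
cat > m.py <<'E'
from h import *
import sys
B=np.array([[.978,.2085],[-.2085,.978]]);c=np.array([.5542,-.0053])
def lines(f,mask,z,nm):
    k,lab,st,ce=cv2.connectedComponentsWithStats(mask.astype(np.uint8));i=1+np.argmax(st[1:,4])
    cc,wh,yaw,b=rect(f,lab==i,z)
    print(nm,"local centre",((np.array(cc)-c)@B*1000).round(1),"size",np.round(wh),"rel yaw",round(yaw+12.2,1),"corners",((b/1000-c)@B*1000).round().tolist())
def board(f,nm):
    hsv=cv2.cvtColor(f["frame"],cv2.COLOR_RGB2HSV);P=cloud(f);L=(P[...,:2]-c)@B
    m=(hsv[...,1]<60)&(hsv[...,2]>95)&(abs(P[...,2]-.106)<.01)&(L[...,1]>.03)&(L[...,1]<.36)&(abs(L[...,0])<.14)
    lines(f,cv2.morphologyEx(m.astype(np.uint8),cv2.MORPH_OPEN,np.ones((3,3))),.106,nm)
if __name__=="__main__":
    import pickle
    if len(sys.argv)>1: F=pickle.load(open(sys.argv[1],"rb"))
    else: F={n:grab(n) for n in("side","wrist","top")}
    for n in F:board(F[n],n)
E
python3 m.py s3.pkl
```

```text
top local centre [-34.2 212.6] size [111. 130.] rel yaw 5.4 corners [[-84.0, 143.0], [27.0, 153.0], [15.0, 282.0], [-95.0, 272.0]]
side local centre [-34.1 203.3] size [110. 155.] rel yaw 5.1 corners [[-82.0, 122.0], [27.0, 131.0], [15.0, 286.0], [-96.0, 275.0]]
wrist local centre [-30.4 180.1] size [102. 111.] rel yaw 95.1 corners [[-81.0, 125.0], [29.0, 134.0], [20.0, 236.0], [-90.0, 225.0]]
```

The left fingertip has been riding on the board's rounded corner at local x -82, so the board didn't square up. I'll back off, narrow the fingers so that both bear on the straight edge, and push again.

```bash
python3 -m creep '[[-0.0032,-0.0146,0,0,-1],[0,0,0.013,0,-1],[0.002,-0.0004,0,0,-0.3],[0,0,0,0,-0.3],[0,0,0,0,-0.3]]'
python3 -m creep '[[0,0,0,0,-0.3],[0,0,-0.004,0,-0.3],[0,0,0,0,-0.3]]'
```

```text
time: 6.9
tcp_pos: [0.5434, 0.1046, 0.1011]
tool_rot: [0.778, 0.628, -0.0, -0.0]
ft_force: [0.5, -1.2, -0.6]
grip_width: 0.0553
finger_force: 0.0
time: 7.28
tcp_pos: [0.5432, 0.1045, 0.0969]
tool_rot: [0.778, 0.628, -0.0, -0.0]
ft_force: [-0.0, 0.4, 0.8]
grip_width: 0.0558
finger_force: 0.0
```

```bash
python3 -m creep '[[0,0,-0.0015,0,-0.3],[0,0,0,0,-0.3]]'; python3 -m creep '[[0,0,-0.001,0,-0.3],[0,0,0,0,-0.3]]'
python3 - <<'E'
from h import *
f=grab("wrist");save(f,"w4.png")
E
```

```text
time: 7.52
tcp_pos: [0.5435, 0.1045, 0.096]
tool_rot: [0.778, 0.628, 0.0, 0.0]
ft_force: [-2.3, -0.2, 5.7]
grip_width: 0.0555
finger_force: 2.9
time: 7.78
tcp_pos: [0.5435, 0.1045, 0.0959]
tool_rot: [0.778, 0.628, 0.0, 0.0]
ft_force: [-8.2, -1.5, 25.9]
grip_width: 0.0554
finger_force: 12.5
```

View pics/w4.png

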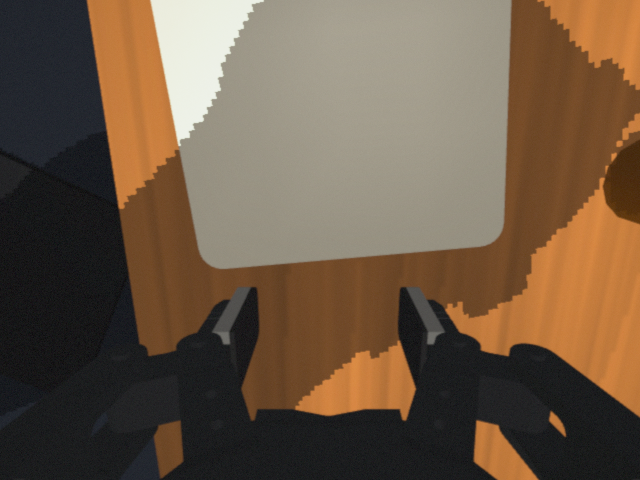

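Both fingertips stand on the shelf behind the straight part of the edge, between (245,290) and (405,290), and the board edge runs from (215,268) to (490,243). I'll lift clear and push.

```bash
python3 -m creep '[[0,0,0.003,0,-0.3],[0.0016,0.0073,0,0,-0.3],[0.0011,0.0049,0,0,-0.3],[0.0011,0.0049,0,0,-0.3],[0.0011,0.0049,0,0,-0.3]]'
python3 -m creep '[[0.0006,0.0025,0,0,-0.3],[0.0006,0.0025,0,0,-0.3],[0,0,0,0,-0.3]]'
python3 m.py
```

```text
time: 8.45
tcp_pos: [0.5484, 0.1269, 0.0977]
tool_rot: [0.778, 0.628, -0.0, -0.0]
ft_force: [-0.3, -0.2, -0.4]
grip_width: 0.0558
finger_force: 0.2
time: 8.82
tcp_pos: [0.5496, 0.1317, 0.0978]
tool_rot: [0.778, 0.628, 0.0, -0.0]
ft_force: [0.1, 0.0, 0.6]
grip_width: 0.0552
finger_force: 0.0
side local centre [-27.3 218.8] size [112. 156.] rel yaw 0.4 corners [[-83.0, 140.0], [29.0, 141.0], [29.0, 297.0], [-84.0, 296.0]]
wrist local centre [-26.2 193.6] size [ 96. 111.] rel yaw 90.3 corners [[-81.0, 146.0], [29.0, 146.0], [29.0, 242.0], [-81.0, 242.0]]
top local centre [-26.6 227. ] size [112. 134.] rel yaw 0.6 corners [[-82.0, 160.0], [30.0, 160.0], [29.0, 295.0], [-83.0, 293.0]]
```

```bash
python3 -m creep '[[0.0005,0.002,0,0,-0.3],[0.0005,0.002,0,0,-0.3],[0,0,0,0,-0.3]]'
python3 -m creep '[[-0.0021,-0.0098,0,0,-0.3],[-0.0042,-0.0195,0,0,-0.3],[0,0,0.05,0,-0.3],[0,0,0.06,0,-0.3],[-0.004,-0.035,0.02,0,-0.3]]'
python3 - <<'E'
import m;from m import *
F={n:grab(n) for n in("side","top")}
for n,f in F.items():
    board(f,n);hsv=cv2.cvtColor(f["frame"],cv2.COLOR_RGB2HSV);P=cloud(f);L=(P[...,:2]-c)@B
    # shelf end on bare top strip behind the board
    w=(hsv[...,0]<25)&(hsv[...,1]>90)&(abs(P[...,2]-.1)<.008)&(L[...,1]>.15)&(L[...,0]>.045)&(L[...,0]<.095)
    v,u=np.nonzero(w);q=(plane(f,np.c_[u,v],.1)[:,:2]-c)@B;print(n,"end y",np.percentile(q[:,1],[99,99.9]),len(q))
save(F["side"],"side5.png")
cv2.imwrite("pics/c5.png",cv2.resize(cv2.imread("pics/side5.png")[130:370,220:460],(600,600)))
E
```

```text
time: 9.35
tcp_pos: [0.5506, 0.1358, 0.0978]
tool_rot: [0.778, 0.628, 0.0, -0.0]
ft_force: [0.4, -0.0, -0.5]
grip_width: 0.0559
finger_force: 0.0
time: 9.98
tcp_pos: [0.5409, 0.0716, 0.231]
tool_rot: [0.777, 0.629, 0.002, 0.001]
ft_force: [0.9, -1.4, -0.4]
grip_width: 0.0554
finger_force: 0.0
side local centre [-26.8 223.8] size [112. 153.] rel yaw 0.1 corners [[-83.0, 147.0], [29.0, 147.0], [29.0, 300.0], [-83.0, 301.0]]
side end y [0.25434826 0.25609434] 622
top local centre [-25.7 222.6] size [111. 150.] rel yaw 0.1 corners [[-82.0, 147.0], [30.0, 148.0], [30.0, 298.0], [-81.0, 298.0]]
top end y [0.24925516 0.24963599] 208
```

View pics/c5.png

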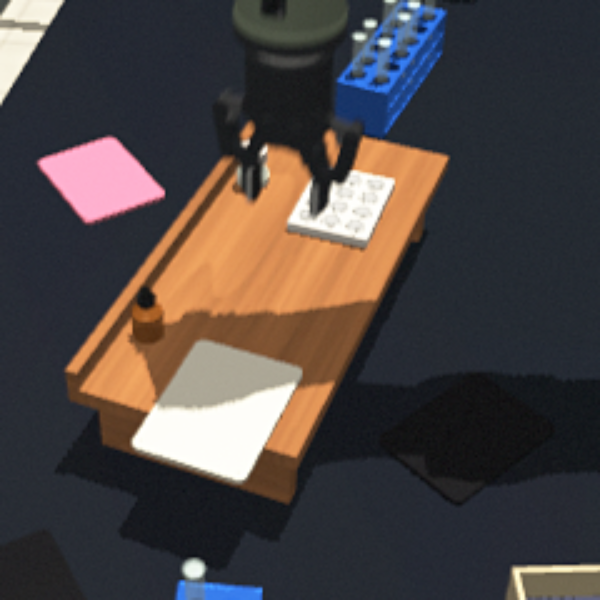

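The board lies flat and square with about 48 mm overhanging, and it is clear of the front edge. The spot plate and bottles have not moved, and the gripper touches nothing.

```bash
python3 -m creep '[[0,0,0,0,-0.3],[0,0,0,0,-0.3]]'; python3 -c "
from plant import r
print(r.job_done())"
```

```text
time: 10.32
tcp_pos: [0.5398, 0.0713, 0.227]
tool_rot: [0.778, 0.628, -0.0, -0.0]
ft_force: [-0.1, 0.4, -0.2]
grip_width: 0.0557
finger_force: 0.0
the job is handed in; nothing more can be done
None
```

The job is handed in: the board was pushed out over the shelf's left (+y) end and lies flat and square (within about 0.1 degrees) with about 48 mm overhanging, nothing else was disturbed in the final view, and it took about 10 s (the hand-in returned no verdict).

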